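Load the slide holder and set the focus by clicks

ROBOT

A 6-joint arm with a two-finger parallel gripper is mounted at the origin on the work surface. World frame = base frame: x ahead of the robot, y to its left, z up, the work surface at z = 0. Lengths are in m, angles in rad, forces in N, time in s.
With the tool pointing down it reaches from about 0.25 to 0.85 m from the base axis. Payload 12.5 kg.
Tool frame: the origin (TCP) lies midway between the tips of the shut fingers; the grasp point (between the pads) lies 19 mm behind it (env.grasp_offset is the distance from the TCP to the grasp point, in m); z points along the fingers, y is the line along which they close (so a half turn about z gives the same grasp; the last joint's range is limited). The gripper opens to 93 mm and grips with 3 to 60 N. Pads are 15 mm wide; open, the fingers measure 128 mm over their backs; the gripper's body (75 mm by 188 mm) begins 65 mm behind the grasp point.
Start: joints at [-1.345, 0.351, 1.652, -0, 1.139, -0.085], TCP at [0.168, -0.524, 0.219] pointing down, gripper open.
Joint ranges: [-2.75, 2.75], [-0.79, 2.1], [0.01, 2.65], [-1.57, 4.71], [0.07, 3.14], [-2.87, 2.87]. Speed limits (rad/s): [2.22, 2.22, 2.79, 3.14, 3.14, 3.14].

INTERFACE

Orientations are given as [roll, pitch, yaw] about the fixed x, y, z axes, in that order (R = Rz(yaw) Ry(pitch) Rx(roll)).
In Python, from cell import env, camera, camera_params, ticket gives the robot as it stands.
- The arm moves only by the tool jog_arm, never from a script. Its argument "rows" is text: rows parted by semicolons, each of 7 numbers parted by spaces: the shift along the tool's x, y, z each as a share of 0.05 m, from -1 to 1, then the turn, a rotation vector about the tool's x, y, z each as a share of 45 degrees, from -1 to 1, then the closure in counts, from 0 (fully open) to 255 (shut). A call has exactly 8 rows; each row shifts and turns the commanded pose from where the row before left it, along the tool's axes as they then stand; what a row does not reach is not made up. A row lasts 1/8 s, in which the tool goes at most 62.5 mm and 10.7 degrees, less where a joint would pass 70% of its speed; a pose out of reach is approached as far as the arm can. A call with a number of a shift or a turn outside -1 to 1 is refused whole. A call with a gripper value outside its range is refused whole. The fingers move at their own pace and stop on an object; "squeeze" is the grip in N (left out, the last holds). Time passes only in rows, so rows that do not move let the fingers close, or fill a call up. It gives the time, the measured TCP pose, the force, the opening and the grip force at its end, in the units of the state.
- env.get_obs(): the state, without advancing time (a new reading comes with each control period).
- camera(name): name is "side" or "top"; returns the picture (384x512x3 uint8, blue, green, red); there is no depth.
- camera_params(name): a dict with "camera_matrix" (3x3 intrinsics, pixels), "origin" and "rotation" of the camera in the world. Camera axes: x right, y down, z forward; pixel columns grow to the right and rows downward; lengths in m; the calibration is good to about 2 mm. A picture is of the moment at which its call begins. camera_params takes no time and is no camera call.
- ticket.close_job(): hands the job in; it is judged then, once.
The state is a dict: "time": time; "joints": joint angles; "dq": joint speeds; "tau": joint torques, N m; "tool_pos": TCP position; "ee_rot": TCP orientation; "ft_force": force on the tool from outside, world axes, zero at the start; "ft_torque": the same for the moment, N m; "gripper_width": finger opening in m; "grasp_force": force on a finger pad.
Only numpy, scipy, OpenCV 4.12 (cv2) and the standard library are available. Lean on these libraries where they do the work, as an engineer would, in place of code of your own. Each camera call takes 0.05 s, during which the arm holds its last target. There are 200 camera calls.

TASK

Slide the steel slide holder along the loading stage, over the blue lip, until it drops flat into the pocket beyond; do not lift it clear of the stage. Then wind the black focus knob anticlockwise back to its stop, and from there turn it clockwise exactly five clicks and let go of it. Leave the oil bottle, the sample jar and the tally counter where they are.

Things in the scene. Friction and masses are not known exactly. Their poses are not given: they have to be found in the camera images.
- stage: fixed cream and grey loading stage, 225 x 66 mm. Origin at bench level below the lip; x axis = loading direction. Feed shelf x -130 to -15 mm, top z = 30, open at -x. Blue lip: ramp x -15 to 0, up to z = 32.5, crest to x = 3, then a sheer drop. Pocket x 3 to 87, floor z = 27; end wall behind it, top z = 38. Side fences all along, 54 mm apart inside, 66 outside, tops z = 36
- pocket (a point): centre of the pocket's floor, on the stage at x = 45, y = 0, z = 27 mm; axes as the stage's. The pocket is 84 mm long (x) and 54 mm wide (y)
- holder: loose steel plate 80 (x) x 50 (y) x 5 mm with a glass slide, about 80 g; origin at the centre of its underside. Orange upright push tab on it: x -37 to -31, y -13 to 13 mm, top at z = 30. Starts flat on the feed shelf, x axis along the stage's, tab at the end away from the lip. Pushing takes under 2 N; it tips as its middle passes the crest and drops home when its rear edge clears the lip
- focus_box: fixed cream metal focus control box, 120 (x) x 100 (y) x 52 mm high; origin at the centre of its underside. The knob stands on top at x = -10, y = 0 mm in a silver scale ring with a red mark at the stop and a black mark for each click
- knob_grip (a point): point on the knob's upright axis at the height to grip, 78 mm above the bench. The knob is a black fluted cylinder 42 mm across, from 54 to 90 mm above the bench, with a white line on top from near its axis out to the rim. Its x axis turns with the knob and points away from the white line
- focus_knob (a joint): knob angle in rad, growing clockwise seen from above; 0 = the anticlockwise stop (white line at the red mark), other stop 3.49. A click every 20 degrees (0.349 rad), counted from the stop as zero; between clicks it resists with up to 0.15 N m and springs into the nearer click when let go. Starts two to four clicks from the stop
- oil_bottle: loose amber oil bottle with a black cap, 32 mm across, 75 mm tall, standing; origin at its underside. Leave alone
- tally: loose chromed tally counter, a disc 46 mm across, 20 mm high; origin at its underside. Leave alone
- sample_jar: loose clear sample jar with a white lid, 44 mm across, 55 mm tall, standing; origin at its underside. Leave alone
Not all that is in view belongs to the job. There is more than one size of the focus_box; the one meant has the size given above.

How it is judged:
On the way, in this order (a step that is already met when the one before it is completed fails the run):
1. the holder lies flat in the pocket (z of holder in the frame of pocket below 0.0015 m and horizontal distance between holder and pocket below 0.005 m and angle between holder's own z axis and vertical below 0.04 rad), for 0.1 s.
2. after that, the knob is wound back to its stop (value of joint focus_knob below 0.12 rad), for 0.05 s.
3. after that, the knob rests five clicks clockwise of the stop (value of joint focus_knob between 1.625 and 1.865 rad), for 0.2 s.
At the end, for the whole second after the job is handed in: the holder lies flat (within 0.04 rad) and at rest in the pocket, its underside within 1.5 mm of the pocket's floor, its centre within 5 mm of the pocket's centre and its length along the stage's within 0.12 rad; the knob is let go and rests in the fifth click from the stop, at 1.745 rad within 0.12 (all of step 1 and all of step 3 and z of holder in the frame of pocket above -0.0015 m and angle between the x axis of holder and the x axis of stage, either way round below 0.12 rad and velocity of joint focus_knob between -0.1 and 0.1 rad/s and linear speed of holder below 0.02 m/s); the robot touches nothing.
It fails at once if the holder is lifted clear of the stage (origin more than 20 mm above the pocket's floor) (z of holder in the frame of pocket above 0.02 m).
It fails at once if the oil bottle, the sample jar or the tally counter is moved by more than 20 mm or tipped over (distance of any of oil_bottle, sample_jar, tally from where it was at the start of the episode above 0.02 m or angle between any of oil_bottle, sample_jar, tally's own z axis and vertical above 0.5 rad).
It also fails if it takes over 61 s, if anything falls off the work surface, if the arm or the gripper's body presses on something with over 40 N, if the wrist force passes 120 N, or if a joint passes its speed limit or range.

## Working session

There is one attempt and no reset: what is moved stays moved. The work goes in short steps, Python scripts to look and compute and a tool call to move; the robot and the scene stay as the last step left them, time stands still between calls to the robot, and variables do not carry over. Pictures are saved under pics/ and viewed, at most 10 in all, crops included, and the job is handed in when it is done.

Besides the shell and the picture viewer there is one more tool, called after "Request:" as name(argument=value, ...), one argument or row to a line, values as JSON. jog_arm: Moves the arm, as the interface text tells. Its arguments: {"type":"object","properties":{"rows":{"type":"string"},"squeeze":{"type":"number"}},"required":["rows"]}

```bash
mkdir -p pics; ls
python3 - <<'E'
from cell import env,camera,camera_params
import cv2,numpy as np
for n in("top","side"):
    cv2.imwrite(f"pics/{n}0.png",camera(n)); p=camera_params(n); print(n,p)
o=env.get_obs(); print({k:np.round(v,3) for k,v in o.items()}, env.grasp_offset)
E
```

```text
pics
top {'camera_matrix': array([[382.96695355,   0.        , 257.42030618],
       [  0.        , 382.96695355, 196.36678289],
       [  0.        ,   0.        ,   1.        ]]), 'origin': array([ 0.36212837, -0.17837599,  1.48211629]), 'rotation': array([-2.99340003e+00,  4.40800521e-04, -1.57759133e+00])}
side {'camera_matrix': array([[439.49765662,   0.        , 253.86569948],
       [  0.        , 439.49765662, 189.56533885],
       [  0.        ,   0.        ,   1.        ]]), 'origin': array([ 0.56735575, -1.05443461,  0.96411866]), 'rotation': array([-2.36193941,  0.0137926 , -0.0465278 ])}
{'time': np.float64(0.1), 'joints': array([-1.345,  0.351,  1.652, -0.   ,  1.139, -0.085]), 'dq': array([-0.   , -0.001, -0.001, -0.   , -0.   ,  0.001]), 'tau': array([ 1.0000e-03, -4.9803e+01, -2.8570e+01,  7.0000e-02,  2.4000e-02,
       -0.0000e+00]), 'tool_pos': array([ 0.168, -0.523,  0.218]), 'ee_rot': array([-3.141, -0.   ,  0.311]), 'ft_force': array([ 0.617, -0.398,  0.241]), 'ft_torque': array([-0.007,  0.019,  0.013]), 'grasp_force': np.float64(0.0), 'gripper_width': np.float64(0.093)} 0.0188
```

View pics/top0.png

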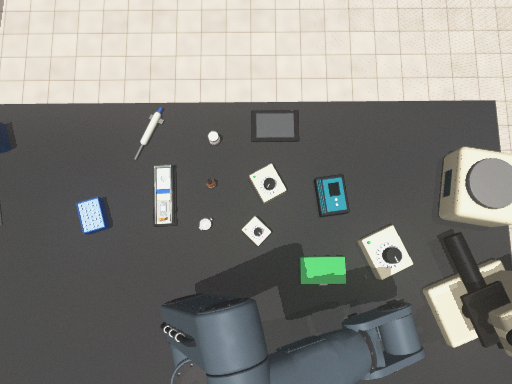

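View pics/side0.png

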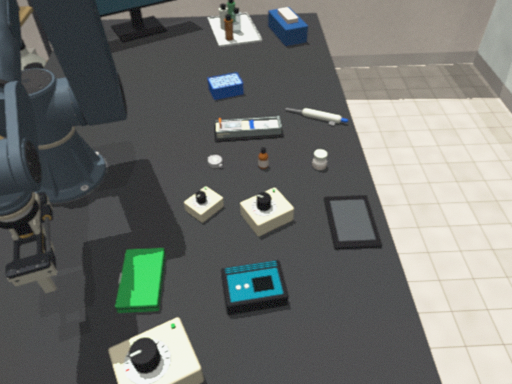

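The top view shows the stage at (164,195), bottle (211,183), jar (213,138) and tally (205,224). There are three knob boxes: (268,183), (257,230) and (386,252). At about 268 px/m, a 120x100 mm box spans about 32x27 px, which fits (268,183). I'll confirm this by measuring in enlarged crops.

```bash
cat > h.py <<'E'
from cell import env,camera,camera_params
import cv2,numpy as np
from scipy.spatial.transform import Rotation as R
def px2w(n,uv,z):
    p=camera_params(n); d=R.from_euler('xyz',p['rotation']).as_matrix()@np.linalg.inv(p['camera_matrix'])@[uv[0],uv[1],1]
    return p['origin']+d*(z-p['origin'][2])/d[2]
def w2px(n,X):
    p=camera_params(n); c=R.from_euler('xyz',p['rotation']).as_matrix().T@(np.array(X)-p['origin'])
    q=p['camera_matrix']@c; return q[:2]/q[2]
def crop(im,x,y,w,h,s): return cv2.resize(im[y:y+h,x:x+w],None,fx=s,fy=s,interpolation=cv2.INTER_CUBIC)
E
python3 - <<'E'
from h import *
t=cv2.imread("pics/top0.png"); s=cv2.imread("pics/side0.png")
a=crop(t,145,155,150,100,5); cv2.imwrite("pics/c1.png",a)
b=crop(s,180,95,133,100,6);cv2.imwrite("pics/c2.png",b)
E
```

```text
(no output)
```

View pics/c1.png

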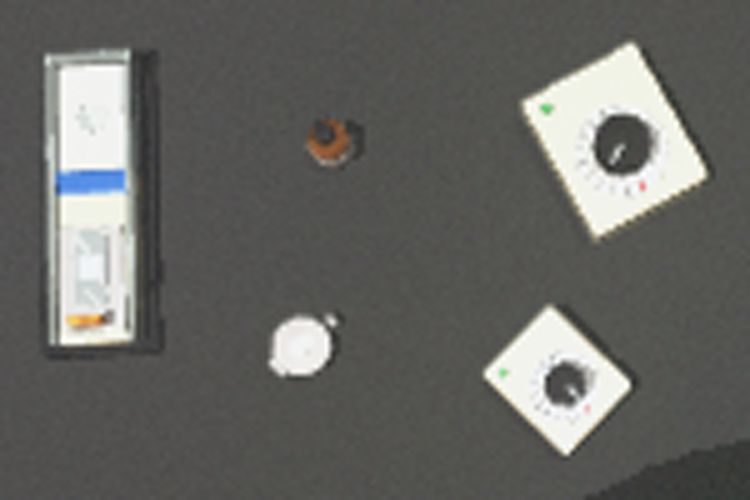

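View pics/c2.png

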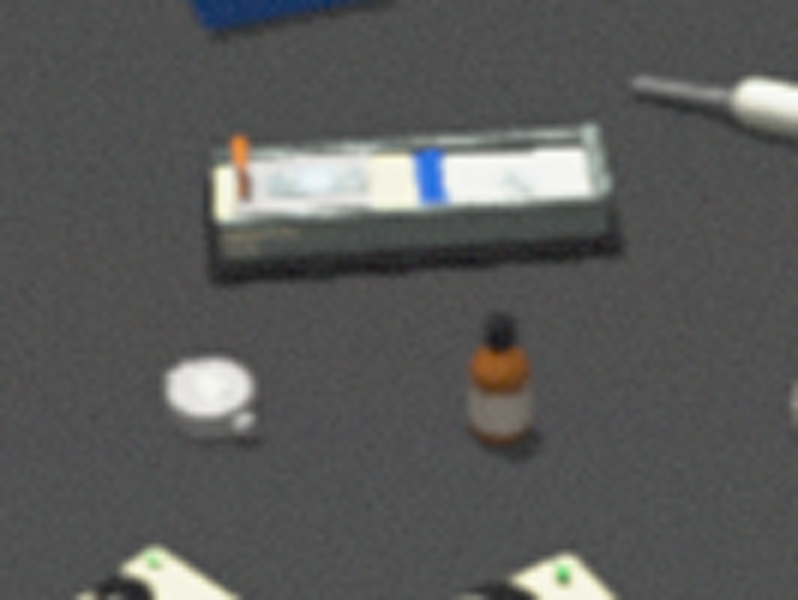

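The crops show:
- **Stage:** the blue lip is at (163,191), the tab at about (163,219), and the open end points down the image, towards -x world.
- **Box:** the upper box at (268,183) has its knob at (269.5,184), white line pointing to the lower left and red mark at about (273.5,192).

Next I'll compute positions and sizes.

Run:
```python
from h import *
f=lambda c,z:px2w("top",(145+(c[0]+.5)/5-.5,155+(c[1]+.5)/5-.5),z)
g=lambda c,z:px2w("side",(180+(c[0]+.5)/6-.5,95+(c[1]+.5)/6-.5),z)
for nm,cs in dict(A=[(520,103),(632,42),(708,176),(598,240)],B=[(483,374),(550,304),(632,384),(568,456)]).items():
    P=np.array([f(c,.052 if nm=='A' else .04) for c in cs]); print(nm,np.round(P,4).tolist(),np.linalg.norm(np.roll(P,-1,0)-P,axis=1),P.mean(0))
t0=cv2.imread("pics/top0.png"); 
print("knobtop",f((624,144),.09),"line tip",f((611,163),.09),"red",f((642,186),.054))
print("stage top corners",[f(c,z).round(4) for c,z in [((44,57),.038),((131,50),.038),((48,345),.036),((133,343),.036)]])
print("lip ends",[f(c,.0325).round(4) for c in[(56,181),(126,180)]],"tab",[f(c,.06).round(4) for c in[(68,320),(114,318)]])
print("side: tabtop",g((240,140),.06),"endwall far corner",g((593,127),.038), g((608,180),.038),"open end",g((214,215),.03))
print("bottle",f((322,132),.075),"tally",f((302,345),.02))
# knob dark centroid both
for n,box,z in(("top",(262,176,16,16),.09),("side",(254,190,22,20),.085)):
    im=cv2.imread(f"pics/{n}0.png");x,y,w,h=box;m=(im[y:y+h,x:x+w].max(2)<90).astype(np.uint8)
    M=cv2.moments(m,True);print(n,M['m00'],px2w(n,(x+M['m10']/M['m00'],y+M['m01']/M['m00']),z))
```

```text
A [[0.6573, -0.1462, 0.052], [0.7043, -0.232, 0.052], [0.6, -0.2883, 0.052], [0.5517, -0.2046, 0.052]] [0.0978676  0.1185273  0.09666308 0.12068906] [ 0.62834427 -0.21776584  0.052     ]
B [[0.4523, -0.1174, 0.04], [0.5048, -0.1681, 0.04], [0.444, -0.2293, 0.04], [0.3907, -0.1808, 0.04]] [0.07294504 0.08625953 0.07205179 0.08843687] [ 0.44794501 -0.17389492  0.04      ]
knobtop [ 0.61807792 -0.22375539  0.09      ] line tip [ 0.603901   -0.21400306  0.09      ] red [ 0.5923631  -0.23815783  0.054     ]
stage top corners [array([0.6989, 0.2214, 0.038 ]), array([0.704 , 0.1544, 0.038 ]), array([0.4767, 0.2115, 0.036 ]), array([0.4777, 0.1473, 0.036 ])]
lip ends [array([0.6028, 0.2104, 0.0325]), array([0.6032, 0.1568, 0.0325])] tab [array([0.4933, 0.1907, 0.06  ]), array([0.4945, 0.1565, 0.06  ])]
side: tabtop [0.49440929 0.19388986 0.06      ] endwall far corner [0.70129766 0.22350121 0.038     ] [0.70551302 0.17150224 0.038     ] open end [0.47762305 0.16372608 0.03      ]
bottle [0.63150317 0.00139221 0.075     ] tally [0.47659919 0.02173338 0.02      ]
top 92.0 [ 0.61877304 -0.22236588  0.09      ]
side 230.0 [ 0.61825094 -0.22741147  0.085     ]
```

Box A measures 120x98 mm, so it is the right one (B is 88x72, C larger). Its knob is at about (0.6195,-0.2226). The stage origin is about (0.607,0.184), yaw 0.038. The tab's rear face is at about x=0.491. I'll turn the tool and close the fingers, then travel to the spot behind the tab.

Request:
jog_arm(
  rows="0 0 0 0 0 0.174 255; 0 0 0 0 0 0.174 255; 0.35 -0.8 0 0 0 0 255; 0.35 -0.8 0 0 0 0 255; 0.35 -0.8 0 0 0 0 255; 0.35 -0.8 0 0 0 0 255; 0.35 -0.8 0 0 0 0 255; 0.35 -0.8 0 0 0 0 255",
  squeeze=10,
)

```text
time: 1.1
tool_pos: [0.2644, -0.2784, 0.2185]
ee_rot: [-3.141, 0.0, 0.037]
ft_force: [0.7, 0.2, -0.7]
gripper_width: 0.0173
grasp_force: 0.0
```

Request:
jog_arm(
  rows="0.5 -1 0 0 0 0 255; 0.5 -1 0 0 0 0 255; 0.5 -1 0 0 0 0 255; 0.5 -1 0 0 0 0 255; 0.5 -1 0 0 0 0 255; 0.5 -1 0 0 0 0 255; 0.5 -1 0 0 0 0 255; 0.5 -1 0 0 0 0 255",
)

```text
time: 2.1
tool_pos: [0.4494, 0.1293, 0.2185]
ee_rot: [3.141, 0.0, 0.038]
ft_force: [1.0, -0.6, 0.5]
gripper_width: 0.0003
grasp_force: 0.0
```

Request:
jog_arm(
  rows="0 -0.5 0.5 0 0 0 255; 0 -0.5 0.5 0 0 0 255; 0 0 0.5 0 0 0 255; 0 0 0.5 0 0 0 255; 0 0 0.5 0 0 0 255; 0 0 0.4 0 0 0 255; 0 0 0 0 0 0 255; 0 0 0 0 0 0 255",
)

```text
time: 3.1
tool_pos: [0.4475, 0.1774, 0.0742]
ee_rot: [-3.141, -0.001, 0.037]
ft_force: [-0.2, -0.5, -0.4]
gripper_width: 0.0006
grasp_force: 0.0
```

Request:
jog_arm(
  rows="0 0 0.28 0 0 0 255; 0 0 0.28 0 0 0 255; 0 0 0 0 0 0 255; 0.2 0 0 0 0 0 255; 0.2 0 0 0 0 0 255; 0.2 0 0 0 0 0 255; 0 0 0 0 0 0 255; 0 0 0 0 0 0 255",
)

```text
time: 4.1
tool_pos: [0.4769, 0.1784, 0.0456]
ee_rot: [3.142, 0.0, 0.037]
ft_force: [-0.4, 0.3, 0.1]
gripper_width: 0.0004
grasp_force: 0.0
```

Run:
```python
from h import *
im=camera("side"); cv2.imwrite("pics/c3.png",crop(im,180,60,133,100,6))
```

```text
(no output)
```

View pics/c3.png

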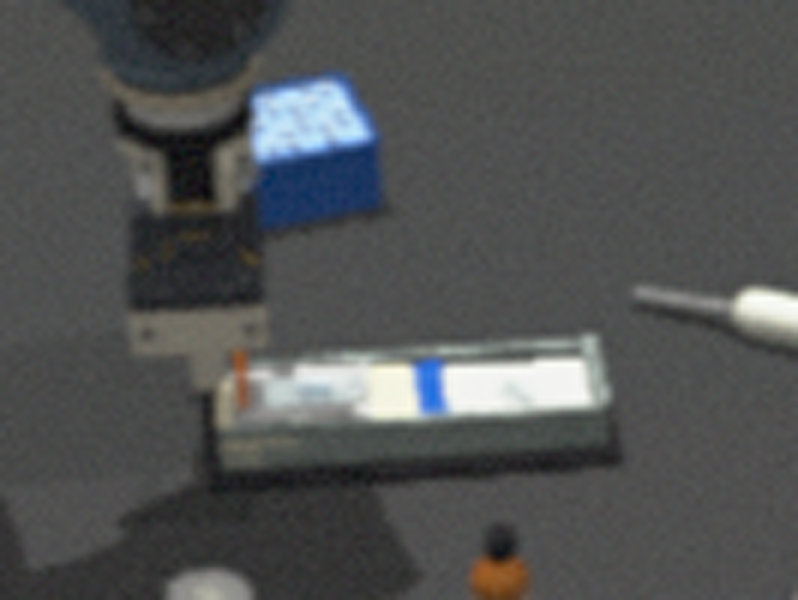

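The picture shows the fingers just behind the orange tab (240,375 in the crop) and centred on it. I'll push at about 60–80 mm/s.

Request:
jog_arm(
  rows="0.1 0 0 0 0 0 255; 0.15 0 0 0 0 0 255; 0.2 0 0 0 0 0 255; 0.2 0 0 0 0 0 255; 0.2 0 0 0 0 0 255; 0.2 0 0 0 0 0 255; 0.2 0 0 0 0 0 255; 0.2 0 0 0 0 0 255",
)

```text
time: 5.15
tool_pos: [0.5503, 0.1812, 0.0456]
ee_rot: [-3.142, 0.0, 0.037]
ft_force: [-0.4, 0.0, 1.1]
gripper_width: 0.0
grasp_force: 0.5
```

Request:
jog_arm(
  rows="0.15 0 0 0 0 0 255; 0.15 0 0 0 0 0 255; 0.15 0 0 0 0 0 255; 0.15 0 0 0 0 0 255; 0.1 0 0 0 0 0 255; 0.1 0 0 0 0 0 255; 0.1 0 0 0 0 0 255; 0 0 0 0 0 0 255",
)

```text
time: 6.15
tool_pos: [0.5949, 0.1828, 0.0456]
ee_rot: [-3.142, -0.0, 0.037]
ft_force: [-0.0, -0.0, 0.2]
gripper_width: 0.0005
grasp_force: 0.0
```

Request:
jog_arm(
  rows="0.06 0 0 0 0 0 255; 0.06 0 0 0 0 0 255; 0.06 0 0 0 0 0 255; 0.04 0 0 0 0 0 255; 0.02 0 0 0 0 0 255; 0 0 0 0 0 0 255; 0 0 0 0 0 0 255; 0 0 0 0 0 0 255",
)

```text
time: 7.15
tool_pos: [0.6066, 0.1833, 0.0457]
ee_rot: [-3.142, -0.0, 0.038]
ft_force: [-0.5, -0.5, 0.4]
gripper_width: 0.0007
grasp_force: 0.0
```

Run:
```python
from h import *
im=camera("side"); cv2.imwrite("pics/c4.png",crop(im,213,95,80,60,10))
```

```text
(no output)
```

View pics/c4.png

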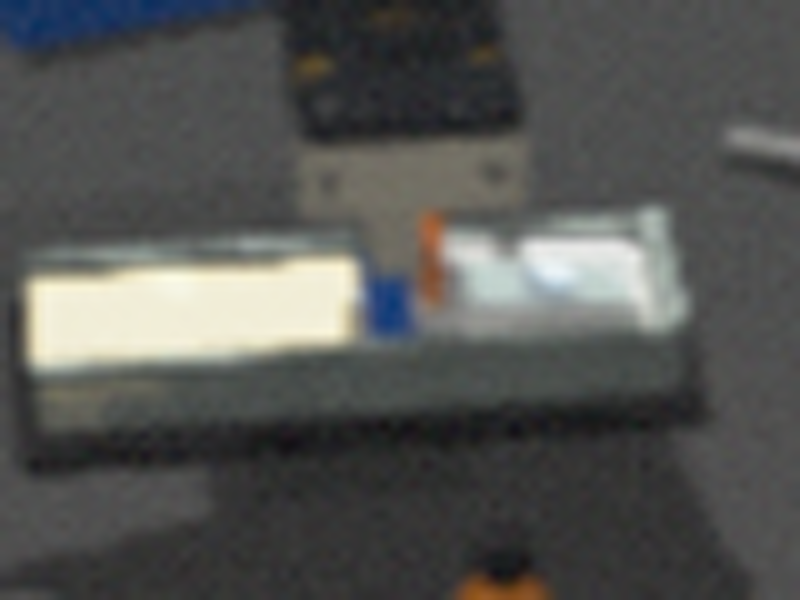

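The holder now fills the pocket and the lip is almost fully visible. I'll creep forward to feel for the end wall.

Request:
jog_arm(
  rows="0.01 0 0 0 0 0 255; 0.01 0 0 0 0 0 255; 0.01 0 0 0 0 0 255; 0.01 0 0 0 0 0 255; 0 0 0 0 0 0 255; 0 0 0 0 0 0 255; 0 0 0 0 0 0 255; 0 0 0 0 0 0 255",
)

```text
time: 8.2
tool_pos: [0.6086, 0.1834, 0.0457]
ee_rot: [-3.142, -0.0, 0.037]
ft_force: [-0.2, -0.1, 0.6]
gripper_width: 0.0005
grasp_force: 0.0
```

Request:
jog_arm(
  rows="0.01 0 0 0 0 0 255; 0.01 0 0 0 0 0 255; 0.01 0 0 0 0 0 255; 0 0 0 0 0 0 255; 0 0 0 0 0 0 255; 0 0 0 0 0 0 255; 0 0 0 0 0 0 255; 0 0 0 0 0 0 255",
)

```text
time: 9.2
tool_pos: [0.6101, 0.1834, 0.0456]
ee_rot: [3.142, -0.0, 0.037]
ft_force: [-1.3, 0.1, 0.1]
gripper_width: 0.0005
grasp_force: 0.0
```

Run:
```python
from h import *
im=camera("side"); im2=camera("top")
a=crop(im,263,105,30,30,13);b=crop(im2,150,155,30,30,13)
cv2.imwrite("pics/c5.png",np.hstack([a,b]))
```

```text
(no output)
```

View pics/c5.png

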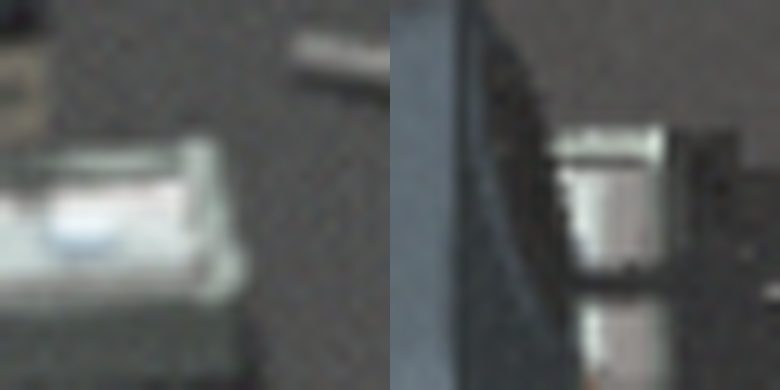

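Both crops leave it unclear: the top one shows a dark line between the plate and the end wall. I'll push a little further and watch the force.

Request:
jog_arm(
  rows="0.01 0 0 0 0 0 255; 0 0 0 0 0 0 255; 0.01 0 0 0 0 0 255; 0 0 0 0 0 0 255; 0.01 0 0 0 0 0 255; 0 0 0 0 0 0 255; 0 0 0 0 0 0 255; 0 0 0 0 0 0 255",
)

```text
time: 10.3
tool_pos: [0.6102, 0.1834, 0.0456]
ee_rot: [3.141, 0.003, 0.038]
ft_force: [-9.4, -0.9, 7.4]
gripper_width: 0.0005
grasp_force: 4.8
```

The force at TCP x=0.610 is the end wall, so the rear edge is past the crest. I'll back off, rise and look again.

Request:
jog_arm(
  rows="-0.1 0 0 0 0 0 255; -0.3 0 0 0 0 0 255; 0 0 -0.5 0 0 0 255; 0 0.5 -0.8 0 0 0 255; 0 1 -0.5 0 0 0 60; 0 1 -0.2 0 0 0 0; 0 1 0 0 0 0 0; 0 1 0 0 0 0 0",
)

```text
time: 11.3
tool_pos: [0.6002, -0.0438, 0.146]
ee_rot: [3.141, -0.002, 0.038]
ft_force: [0.5, 0.3, -0.8]
gripper_width: 0.036
grasp_force: 0.0
```

Run:
```python
from h import *
o=env.get_obs(); print(o['joints'].round(3),o['tool_pos'],o['ee_rot'][2])
im=camera("side"); im2=camera("top")
a=crop(im,213,98,70,44,8)
b=crop(im2,150,160,50,60,8)
h=max(a.shape[0],b.shape[0]); pad=lambda i:cv2.copyMakeBorder(i,0,h-i.shape[0],0,0,0)
cv2.imwrite("pics/c6.png",cv2.resize(np.hstack([pad(a),pad(b)]),None,fx=.83,fy=.83))
```

```text
[-0.15   0.522  1.581 -0.     1.036  1.383] [ 0.60022423 -0.04381585  0.1459571 ] 0.037502108226576736
```

View pics/c6.png

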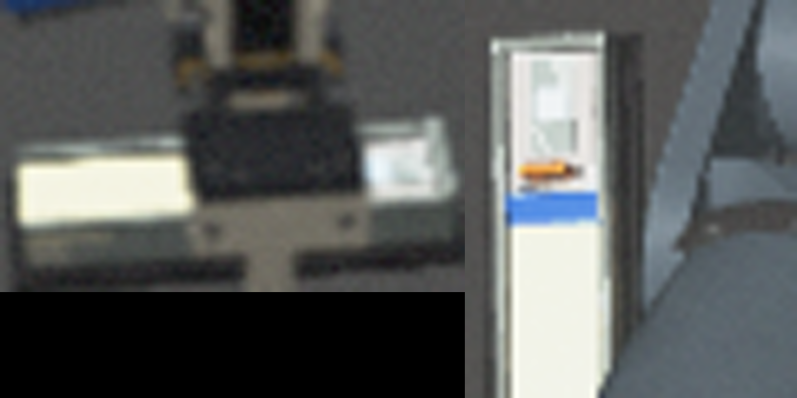

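The holder lies flat in the pocket, with the tab just past the fully visible lip at (163,185) in the full top image. I'll go to the knob with the gripper opening.

Request:
jog_arm(
  rows="0.06 0.9 0 0 0 0 0; 0.06 0.9 0 0 0 0 0; 0.06 0.9 0 0 0 0 0; 0.06 0.88 0 0 0 0 0; 0 0 0 0 0 0 0; 0 0 0.5 0 0 0 0; 0 0 0.4 0 0 0 0; 0 0 0 0 0 0 0",
)

```text
time: 12.4
tool_pos: [0.618, -0.2192, 0.0989]
ee_rot: [-3.14, 0.003, 0.038]
ft_force: [-0.4, 0.2, 0.4]
gripper_width: 0.0929
grasp_force: 0.0
```

Request:
jog_arm(
  rows="0.03 0.07 0.2 0 0 0 0; 0 0 0.3 0 0 0 0; 0 0 0.29 0 0 0 0; 0 0 0 0 0 0 120; 0 0 0 0 0 0 180; 0 0 0 0 0 0 255; 0 0 0 0 0 0 255; 0 0 0 0 0 0 255",
  squeeze=10,
)

```text
time: 13.4
tool_pos: [0.6204, -0.224, 0.0614]
ee_rot: [3.141, -0.0, 0.037]
ft_force: [0.4, 0.0, -0.3]
gripper_width: 0.0475
grasp_force: 0.0
```

Request:
jog_arm(
  rows="0 0 0 0 0 0 255; 0 0 0 0 0 0 255; 0 0 0 0 0 0 255; 0 0 0 0 0 0 255; 0 0 0 0 0 0 255; 0 0 0 0 0 0 255; 0 0 0 0 0 0 255; 0 0 0 0 0 0 255",
)

```text
time: 14.4
tool_pos: [0.6203, -0.2226, 0.0613]
ee_rot: [-3.14, 0.0, 0.038]
ft_force: [-0.5, 6.9, 4.0]
gripper_width: 0.0414
grasp_force: 10.0
```

The gripper holds the knob, with a small y offset that I'll relieve. Then I'll wind anticlockwise about 62° (three clicks, from the measured line and red mark), with a slight overrun to press on the stop.

Request:
jog_arm(
  rows="0 -0.03 0 0 0 0 255; 0 0 0 0 0 -0.2 255; 0 0 0 0 0 -0.2 255; 0 0 0 0 0 -0.2 255; 0 0 0 0 0 -0.2 255; 0 0 0 0 0 -0.2 255; 0 0 0 0 0 -0.2 255; 0 0 0 0 0 0 255",
  squeeze=25,
)

```text
time: 15.4
tool_pos: [0.6207, -0.2233, 0.0614]
ee_rot: [3.14, 0.0, 0.979]
ft_force: [2.6, -5.5, -1.0]
gripper_width: 0.0415
grasp_force: 25.0
```

```bash
python3 -c "
from h import *
o=env.get_obs();print(o['ft_force'],o['ft_torque'],o['ee_rot'],o['joints'])"
```

```text
[ 2.56656776 -5.51239232 -1.02559088] [-1.04671885 -0.44466959  0.04857879] [3.13959740e+00 4.16987925e-04 9.78830945e-01] [-4.15616173e-01  7.23617037e-01  1.45950401e+00 -9.30662233e-04
  9.56580652e-01  1.76884431e-01]
```

Request:
jog_arm(
  rows="0 0 0 0 0 -0.08 255; 0 0 0 0 0 -0.08 255; 0 0 0 0 0 -0.04 255; 0 0 0 0 0 -0.04 255; 0 0 0 0 0 0 255; 0 0 0 0 0 0 255; 0 0 0 0 0 0 255; 0 0 0 0 0 0 255",
)

```text
time: 16.4
tool_pos: [0.6208, -0.2233, 0.0613]
ee_rot: [3.139, 0.001, 1.164]
ft_force: [4.1, -6.1, -1.1]
gripper_width: 0.0416
grasp_force: 25.0
```

```bash
python3 -c "
from h import *
o=env.get_obs();print(o['ft_force'],o['ft_torque'],o['ee_rot'],o['gripper_width'])"
```

```text
[ 4.05232679 -6.06570717 -1.10398656] [-0.9014232  -0.65458398 -0.28656629] [3.13942828e+00 5.00532602e-04 1.16352658e+00] 0.04155326024372576
```

Request:
jog_arm(
  rows="0 0 0 0 0 -0.05 255; 0 0 0 0 0 -0.05 255; 0 0 0 0 0 0 255; 0 0 0 0 0 0 255; 0 0 0 0 0 0 255; 0 0 0 0 0 0 255; 0 0 0 0 0 0 255; 0 0 0 0 0 0 255",
)

```text
time: 17.4
tool_pos: [0.621, -0.2232, 0.0613]
ee_rot: [3.139, 0.0, 1.242]
ft_force: [4.3, -5.4, -2.3]
gripper_width: 0.0417
grasp_force: 25.0
```

```bash
python3 -c "
from h import *
o=env.get_obs();print(o['ft_force'],o['ft_torque'],o['ee_rot'],o['gripper_width'])"
```

```text
[ 4.31305893 -5.39805201 -2.25209258] [-0.85028675 -0.78751915 -0.35054973] [3.13925849e+00 4.62313457e-04 1.24199046e+00] 0.0417423533659741
```

The torque is 0.35 N·m, above the 0.15 detent maximum, and it is levelling off, so the knob is on its stop. Now clockwise about 100°.

Request:
jog_arm(
  rows="0 0 0 0 0 0.1 255; 0 0 0 0 0 0.2 255; 0 0 0 0 0 0.2 255; 0 0 0 0 0 0.2 255; 0 0 0 0 0 0.2 255; 0 0 0 0 0 0.2 255; 0 0 0 0 0 0.2 255; 0 0 0 0 0 0.1 255",
)

```text
time: 18.4
tool_pos: [0.6204, -0.2225, 0.0613]
ee_rot: [3.141, -0.0, 0.14]
ft_force: [1.3, -1.5, 1.5]
gripper_width: 0.0416
grasp_force: 25.0
```

Request:
jog_arm(
  rows="0 0 0 0 0 0.2 255; 0 0 0 0 0 0.2 255; 0 0 0 0 0 0.2 255; 0 0 0 0 0 0.15 255; 0 0 0 0 0 0.1 255; 0 0 0 0 0 0 255; 0 0 0 0 0 0 255; 0 0 0 0 0 0 255",
)

```text
time: 19.4
tool_pos: [0.6205, -0.2221, 0.0613]
ee_rot: [-3.141, -0.0, -0.52]
ft_force: [3.1, 6.0, 3.2]
gripper_width: 0.0415
grasp_force: 25.0
```

```bash
python3 -c "
from h import *
o=env.get_obs();print(o['ft_force'],o['ft_torque'],o['ee_rot'],o['joints'])"
```

```text
[3.06435122 6.02919299 3.21060449] [ 1.0075999  -0.50327641 -0.01503622] [-3.14095170e+00 -1.26428386e-04 -5.19983134e-01] [-4.14627798e-01  7.23453159e-01  1.46009914e+00  7.63004794e-04
  9.57847358e-01  1.67571274e+00]
```

The knob has turned 101° with torque near 0, so it sits in a detent. I'll release and lift.

Request:
jog_arm(
  rows="0 0 0 0 0 0 0; 0 0 0 0 0 0 0; 0 0 0 0 0 0 0; 0 0 0 0 0 0 0; 0 0 0 0 0 0 0; 0 0 0 0 0 0 0; 0 0 -0.2 0 0 0 0; 0 0 -0.5 0 0 0 0",
)

```text
time: 20.4
tool_pos: [0.6197, -0.2223, 0.0961]
ee_rot: [3.141, 0.002, -0.52]
ft_force: [0.2, 0.4, -0.5]
gripper_width: 0.093
grasp_force: 0.0
```

Request:
jog_arm(
  rows="0 0 -1 0 0 0 0; 0 0 -1 0 0 0 0; -1 0 -0.5 0 0 0 0; -1 0 0 0 0 0 0; -1 0 0 0 0 0 0; -1 0 0 0 0 0 0; -1 0 0 0 0 0 0; 0 0 0 0 0 0 0",
)

```text
time: 21.4
tool_pos: [0.4013, -0.097, 0.2219]
ee_rot: [-3.141, -0.001, -0.519]
ft_force: [0.7, -0.0, -0.0]
gripper_width: 0.0929
grasp_force: 0.0
```

Run:
```python
from h import *
im=camera("top"); im2=camera("side")
a=crop(im,250,165,40,40,12);cv2.imwrite("pics/c7.png",np.hstack([a,crop(im,150,158,26,40,12)]))
cv2.imwrite("pics/s7.png",crop(im2,200,105,133,100,6))
# expected tip of the line for each click, in crop pixels
k=np.array([.6195,-.2226])
for n in(4,5,6):
    t=np.radians(209.5-20*n); p=w2px("top",[*(k+.017*np.array([np.cos(t),np.sin(t)])),.09]); print(n,((p-[250,165]+.5)*12).round())
print(((w2px("top",[*k,.09])-[250,165]+.5)*12).round())
```

```text
4 [193. 257.]
5 [183. 241.]
6 [180. 222.]
[235. 222.]
```

View pics/c7.png

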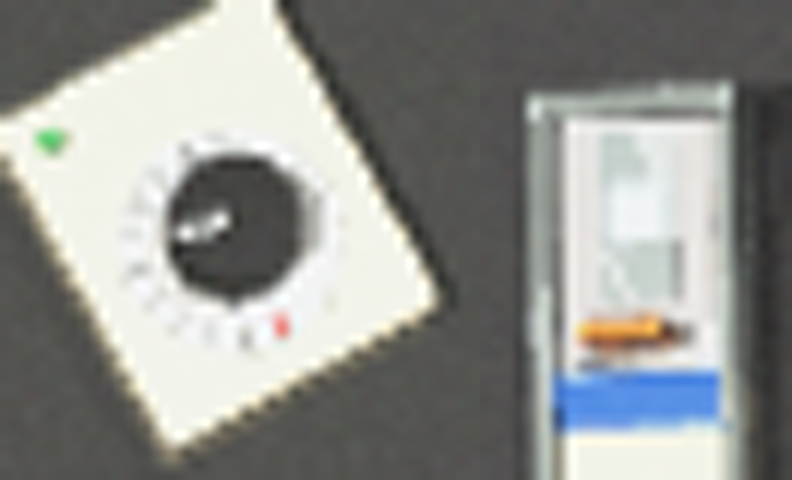

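View pics/s7.png

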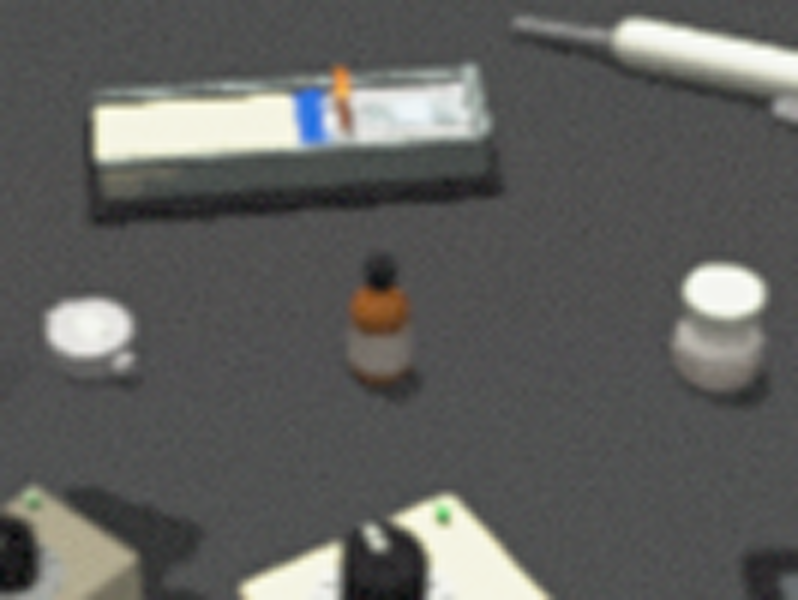

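The picture shows the white line pointing left, from (228,220) to (180,233) in the crop, closest to the click 5 prediction. The holder is home and the bottle, jar and tally haven't moved. One numeric check of the line angle against the first image before I hand in.

Run:
```python
from h import *
k=np.array([.6195,-.2226]); im1=np.mean([camera("top") for _ in range(4)],0)
for nm,im in(("start",cv2.imread("pics/top0.png").astype(float)),("now",im1)):
    g=im.mean(2); best=[]
    for c in np.arange(-1,10,.25):   # score each knob angle by brightness along the line
        s=0
        t=np.radians(209.5-20*c)
        for r in np.linspace(.006,.017,8):
            p=w2px("top",[*(k+[0.0005,0.0002]+r*np.array([np.cos(t),np.sin(t)])),.09])
            s+=cv2.getRectSubPix(g.astype(np.float32),(1,1),p.astype(np.float32).tolist())[0,0]
        best.append((s,c))
    print(nm,[(round(float(s)),float(c)) for s,c in sorted(best)[::-1][:4]])
```

```text
start [(1276, 2.75), (1236, 3.0), (1171, 2.5), (1098, 3.25)]
now [(1430, 5.25), (1339, 5.5), (1321, 5.0), (1237, 5.75)]
```

The measured angle goes from 2.85 clicks at the start to 5.25 now, which rounds to 3 and then 5. It also agrees with 101° of tool turn from the stop. Handing in.

```bash
python3 -c "
from cell import ticket
print(ticket.close_job())"
```

```text
the job is handed in; nothing more can be done
None
```

The job is handed in at about 22 s; the hand-in returned no verdict. The camera shows the holder flat in the pocket and the bottle, jar and tally unmoved. The knob was wound to its stop, turned 101° clockwise and let go; the line reads 5.25 clicks, so I take it as the fifth.

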